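Sort a stack of culture vessels into their trays

ROBOT

A 6-joint arm with a two-finger parallel gripper is mounted at the origin on the work surface. World frame = base frame: x ahead of the robot, y to its left, z up, the work surface at z = 0. Lengths are in mm, angles in rad, forces in N, time in s.
With the tool pointing down it reaches from about 325 to 900 mm from the base axis. Payload 3.5 kg.
Tool frame: the origin (TCP) lies at the very end of the fingers, on their centre line; the grasp point (between the pads) lies 19 mm behind it; z points along the fingers, y is the direction in which the jaws open and shut (so a half turn about z gives the same grasp; the last joint's range is limited). The gripper opens to 85 mm and grips with 20 to 120 N. Pads are 22 mm wide; open, the fingers measure 114 mm over their backs; the gripper's body (76 mm by 85 mm) begins 54 mm behind the grasp point. The pads swing forward as they close: fully open they stand 13 mm farther back than shut.
Start: joints at [1.092, 0.276, -0.026, 1.268, 0, 1.467], TCP at [229.391, 581.379, 231.313] pointing down, gripper open.
Joint ranges: [-3.12, 3.12], [-0.85, 1.88], [-1.08, 1.24], [-1.95, 2.15], [-1.57, 1.53], [-3.14, 3.14]. Speed limits (rad/s): [2.57, 2.57, 3.14, 3.14, 3.14, 3.14].

INTERFACE

Orientations are given as a 3x3 rotation matrix whose columns are the frame's x, y, z axes.
In Python, from bench import ctrl, viewer, job gives the robot as it stands.
- The arm moves only by the tool arm_command, never from a script. Its arguments are lists of equal length, an entry for each row: "offset": the shift along the world's x, y, z in mm, a list of three; "delta_rot": the turn, a rotation vector about the world's x, y, z in degrees, a list of three. In form: {"offset": [[tx, ty, tz], ...], "delta_rot": [[rx, ry, rz], ...]}. A call has 1 to 12 rows; each row shifts and turns the commanded pose from where the row before left it; what a row does not reach is not made up. A row lasts 1/10 s, in which the tool goes at most 50 mm and 8.59 degrees, less where a joint would pass 70% of its speed; a pose out of reach is approached as far as the arm can. A call with a gripper value outside its range is refused whole. "gripper" is the finger opening in mm, from 0 to 85.4, set as the call begins (left out, the last holds). The fingers move at their own pace and stop on an object; "force" is the grip in N (left out, the last holds). Time passes only in rows, so rows that do not move let the fingers close. It gives the time, the measured TCP pose, the force and the opening at its end, in the units of the state.
- ctrl.sense(): the state, without advancing time (a new reading comes with each control period).
- viewer.snapshot(name): name is "scene" or "side" or "wrist"; returns the picture (400x640x3 uint8, blue, green, red); there is no depth.
- viewer.camera_params(name): a dict with "intrinsics" (3x3 intrinsics, pixels), "R" (3x3) and "t" (3): a world point X has camera coordinates R X + t. Camera axes: x right, y down, z forward; pixel columns grow to the right and rows downward; lengths in mm; the calibration is good to about 2 mm. A picture is of the moment at which its call begins: read the wrist's pose just before it. camera_params takes no time and is no camera call; for the wrist camera it gives the pose at the moment of the call.
- job.close_job(): hands the job in, once; it reports no verdict.
Trained networks look in the newest picture that a camera, given by its name, has taken for a name from the list of things; names that differ only in an ending like _2 or _b are one class to them, and where a whole thing is asked for, a point or a joint stands for the part that bears it (a point fixed in the world has none). Each returns a list of dicts, best first, with "score" (0 to 1); they miss things now and then, are a little off and sometimes report something else, mostly with a low value. They report only what shows in the picture. A call takes as long as a camera call. They do not tell look-alikes from the thing itself.
- viewer.find_in(camera, name): "centre" ([x, y, z] in mm, in the coordinates of the camera as it stood for that picture, good to about 4 mm: the middle of the surface that is visible of it).
- viewer.mark_of(camera, name): "centre" ([x, y, z] in mm, in the coordinates of the camera as it stood for that picture, good to about 4 mm: a listed point, or the origin of a listed thing).
The state is a dict: "time_s": time; "qpos": joint angles; "joint_vel": joint speeds; "effort": joint torques, N m; "tcp_pos": TCP position; "orientation": TCP orientation; "force": force on the tool from outside, world axes, zero at the start; "ft_torque": the same for the moment, N m; "width": opening from 0.0 (shut) to 1.0 (fully open).
Only numpy, scipy, OpenCV 4.12 (cv2) and the standard library are available. Lean on these libraries where they do the work, as an engineer would, in place of code of your own. Each camera call takes 0.05 s, during which the arm holds its last target. There are 200 camera calls.

TASK

Take the stack of culture vessels apart - a small dish on a large dish on a flask - and set each one gently, flat and level, into the tray that already holds one of its kind, in the middle of that tray's empty half. Lay the flask parallel to the flask already there (cap either way). Keep every vessel level, do not drop any, and do not shift the ones already in the trays.

Things in the scene. Friction and masses are not known exactly. Their poses are not given: they have to be found in the camera images.
- small_mid (a point): centre, half-way up, of the small round culture dish at the top of the stack: clear, pale bluish-grey polystyrene, closed with its lid, one rigid piece, 40 mm across the lid (upper 6.6 mm; base 36 mm across) and 12 mm high, about 15 g. z up; its yaw means nothing. At the start it stands on the large dish's lid, up to 5 mm off its centre
- medium_mid (a point): centre, half-way up, of the large round culture dish in the middle of the stack: clear, pale bluish-grey polystyrene, closed with its lid, one rigid piece, 60 mm across the lid (upper 8.2 mm; base 56 mm across) and 15 mm high, about 25 g. z up; its yaw means nothing. At the start it stands on the flask's body
- flask_mid (a point): centre, half-way up, of the flat culture flask lying at the bottom of the stack on the bench: clear, pale bluish-grey polystyrene, white ribbed cap. 96 mm long along x, 27 mm high, 45 g. The block-shaped body, 51 mm wide along y, reaches from 48 mm to -x of this point to 10 mm to +x; then shoulder, neck and 25 mm cap, ending 48 mm to +x. z up
- small_place (a point): middle of the empty half of the tray that holds one small dish, on its floor, 3 mm above the bench. Steel tray, fixed, one of three alike: outside 126 mm along x by 186 mm along y, rim 9 mm high, 3 mm thick. This point is 46 mm to -y of the tray's middle, the vessel already there about 46 mm to +y. Axes: the tray's, z up
- medium_place (a point): middle of the empty half of the tray that holds one large dish, on its floor, 3 mm above the bench. Steel tray, fixed, one of three alike: outside 126 mm along x by 186 mm along y, rim 9 mm high, 3 mm thick. This point is 46 mm to -y of the tray's middle, the vessel already there about 46 mm to +y. Axes: the tray's, z up
- flask_place (a point): middle of the empty half of the tray that holds one flask (its length along x), on its floor, 3 mm above the bench. Steel tray, fixed, one of three alike: outside 126 mm along x by 186 mm along y, rim 9 mm high, 3 mm thick. This point is 46 mm to -y of the tray's middle, the vessel already there about 46 mm to +y. Axes: the tray's, z up
- kept_small: small dish already in its tray, loose, the same as the small dish of the stack; origin at the centre of its underside
- kept_medium: large dish already in its tray, loose, the same as the large dish of the stack; origin at the centre of its underside
- kept_flask: flask already in its tray, loose, the same as the flask of the stack; origin on its underside at half its length; x along its length towards the cap
Not all that is in view belongs to the job. Leave any brown or orange look-alike of the part that bears small_mid alone.

How it is judged:
By the outcome, as a careful person would: the job done as asked, in the order asked, and still so for the second after the job is handed in, with the robot touching nothing.
It also fails if it takes over 88 s, if anything falls off the work surface, if the arm or the gripper's body presses on something with over 40 N, if the wrist force passes 120 N, or if a joint passes its speed limit or range.

## Working session

There is one attempt and no reset: what is moved stays moved. The work goes in short steps, Python scripts to look and compute and a tool call to move; the robot and the scene stay as the last step left them, time stands still between calls to the robot, and variables do not carry over. Pictures are saved under pics/ and viewed, about 12 in all and at most 16, crops included, and the job is handed in when it is done.

Besides the shell and the picture viewer there is one more tool, called after "Call:" by a JSON object that holds its "fn" and its "kwargs". arm_command: Moves the arm, as the interface text tells. Its arguments: {"type":"object","properties":{"offset":{"type":"array","items":{"type":"array","items":{"type":"number"}}},"delta_rot":{"type":"array","items":{"type":"array","items":{"type":"number"}}},"gripper":{"type":"number"},"force":{"type":"number"}},"required":["offset","delta_rot"]}

```bash
mkdir -p pics; ls
cat > h.py <<'E'
from bench import ctrl, viewer, job
import numpy as np, cv2
def look(cam,fn=None):
    p=viewer.camera_params(cam); im=np.array(viewer.snapshot(cam))
    if fn: cv2.imwrite('pics/'+fn,im)
    return im,p
def w(p,c): return np.array(p['R']).T@(np.array(c)-np.array(p['t']))
def pix(p,X):
    q=np.array(p['intrinsics'])@(np.array(p['R'])@np.array(X,float)+np.array(p['t'])); return q[:2]/q[2]
def ray(p,uv,z):
    R=np.array(p['R']);o=-R.T@np.array(p['t']);d=R.T@np.linalg.inv(p['intrinsics'])@np.array([*uv,1.])
    return o+d*(z-o[2])/d[2]
E
python3 - <<'E'
from h import *
print(ctrl.sense())
for c in ['scene','side','wrist']:
    im,p=look(c,c+'0.png')
    print(c,p)
    for n in ['small_mid','medium_mid','flask_mid','small_place','medium_place','flask_place','kept_small','kept_medium','kept_flask']:
        r=viewer.mark_of(c,n)
        print(c,n,[(round(d['score'],2),w(p,d['centre']).round(0).tolist(),pix(p,w(p,d['centre'])).round().tolist()) for d in r[:3]])
E
```

```text
pics
{'time_s': 0.0, 'qpos': array([ 1.09159590e+00,  2.77128759e-01, -2.78924363e-02,  1.26801334e+00,
       -2.23179126e-05,  1.46738368e+00]), 'joint_vel': array([-8.68713577e-04,  2.08841707e-04, -1.27790714e-03, -4.71668979e-04,
        1.66566610e-07, -9.69895961e-04]), 'effort': array([-1.51112115e-03, -4.45511627e+01,  2.95202458e+01,  1.65029702e-02,
       -5.88445482e-05,  4.35101597e-06]), 'tcp_pos': array([229.03557292, 580.67430301, 230.15690267]), 'orientation': array([[-9.30218695e-01,  3.67004297e-01, -1.01216520e-03],
       [ 3.67005634e-01,  9.30216577e-01, -1.99639340e-03],
       [ 2.08847885e-04, -2.22855280e-03, -9.99997495e-01]]), 'force': array([-0.09815763,  0.38655249, -0.5186682 ]), 'ft_torque': array([-0.03500827, -0.02961298,  0.00748448]), 'width': 1.0036951458968535}
scene {'intrinsics': array([[363.59391633,   0.        , 318.67607014],
       [  0.        , 363.59391633, 199.35500442],
       [  0.        ,   0.        ,   1.        ]]), 'R': array([[ 0.59396413,  0.80443951, -0.00914807],
       [ 0.51647292, -0.39001098, -0.76233009],
       [-0.
[... 1844 characters left out ...]
flask [(0.58, [452.0, -121.0, 0.0], [382.0, 191.0])]
wrist {'intrinsics': array([[284.62473112,   0.        , 313.82200389],
       [  0.        , 284.62473112, 197.40177013],
       [  0.        ,   0.        ,   1.        ]]), 'R': array([[ 3.67050132e-01,  9.30201101e-01,  3.35348859e-04],
       [ 8.85048057e-01, -3.49344003e-01,  3.07650296e-01],
       [ 2.86293796e-01, -1.12626282e-01, -9.51499439e-01]]), 't': array([-625.36717792,  -39.7844807 ,  380.37577255])}
wrist small_mid []
wrist medium_mid []
wrist flask_mid []
wrist small_place []
wrist medium_place []
wrist flask_place []
wrist kept_small [(0.65, [438.0, 234.0, 4.0], [166.0, 357.0])]
wrist kept_medium []
wrist kept_flask []
```

View pics/scene0.png

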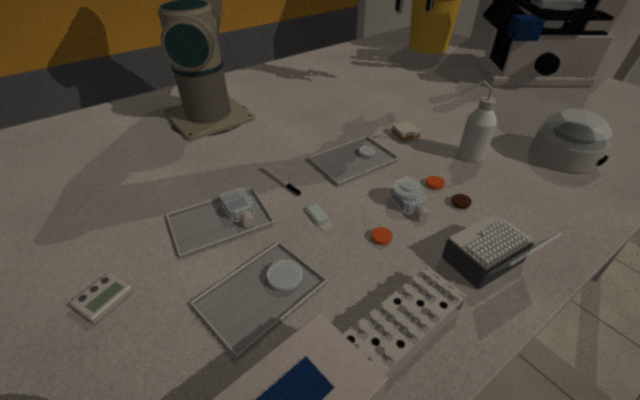

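View pics/side0.png

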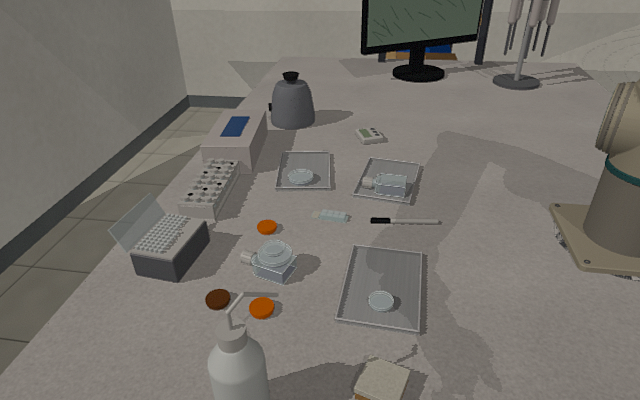

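The scene and side views both show the stack at about (626,175), roughly px (408,190) in scene and (273,250) in side. The flask cap points towards +x. The orange and brown dishes are look-alikes. The small tray is at about (437,190), the flask tray at (442,-170) and the large-dish tray at (650,-190). I'll move above the stack for a closer look.

Call:
{"fn": "arm_command", "kwargs": {"offset": [[20,-20,0],[34,-35,0],[34,-35,0],[34,-35,0],[34,-35,0],[34,-35,0],[34,-35,0],[34,-35,0],[34,-35,0],[34,-35,0],[34,-35,0],[34,-35,0]], "delta_rot": [[0,0,0],[0,0,0],[0,0,0],[0,0,0],[0,0,0],[0,0,0],[0,0,0],[0,0,0],[0,0,0],[0,0,0],[0,0,0],[0,0,0]]}}

```text
time_s: 2.7
tcp_pos: [624.6, 174.7, 231.5]
orientation: [[-0.93, 0.367, 0.0], [0.367, 0.93, 0.0], [-0.0, 0.0, -1.0]]
force: [1.0, -0.1, 0.1]
width: 0.999
```

Call:
{"fn": "arm_command", "kwargs": {"offset": [[0,0,0],[0,0,0],[0,0,0]], "delta_rot": [[0,0,0],[0,0,0],[0,0,0]]}}

```text
time_s: 3.0
tcp_pos: [622.7, 176.9, 231.2]
orientation: [[-0.93, 0.367, -0.001], [0.367, 0.93, 0.0], [0.001, -0.0, -1.0]]
force: [-0.6, 0.1, 0.3]
width: 1.001
```

Run:
```python
from h import *
im,p=look('wrist','w1.png'); s=ctrl.sense(); print(s['tcp_pos'].round(1),s['orientation'].round(3).tolist(),s['qpos'].round(2))
for n in ['small_mid','medium_mid','flask_mid']:
    r=viewer.mark_of('wrist',n)
    print(n,[(round(d['score'],2),w(p,d['centre']).round(1).tolist(),pix(p,w(p,d['centre'])).round().tolist()) for d in r[:3]])
cv2.imwrite('pics/w1b.png',cv2.resize(im[40:340,120:520],None,fx=2,fy=2,interpolation=cv2.INTER_CUBIC))
```

```text
[622.5 177.3 231.3] [[-0.931, 0.366, -0.001], [0.366, 0.931, 0.0], [0.001, -0.0, -1.0]] [0.18 0.32 0.03 1.28 0.   0.55]
small_mid [(0.74, [624.7, 172.2, 46.5], [311.0, 179.0]), (0.61, [671.7, 63.5, 4.8], [252.0, 229.0]), (0.58, [626.4, 276.4, 9.1], [387.0, 144.0])]
medium_mid [(0.82, [622.5, 173.9, 39.6], [311.0, 175.0]), (0.46, [626.1, 175.2, 46.8], [313.0, 179.0])]
flask_mid [(0.89, [640.2, 176.6, 15.6], [318.0, 183.0])]
```

View pics/w1b.png

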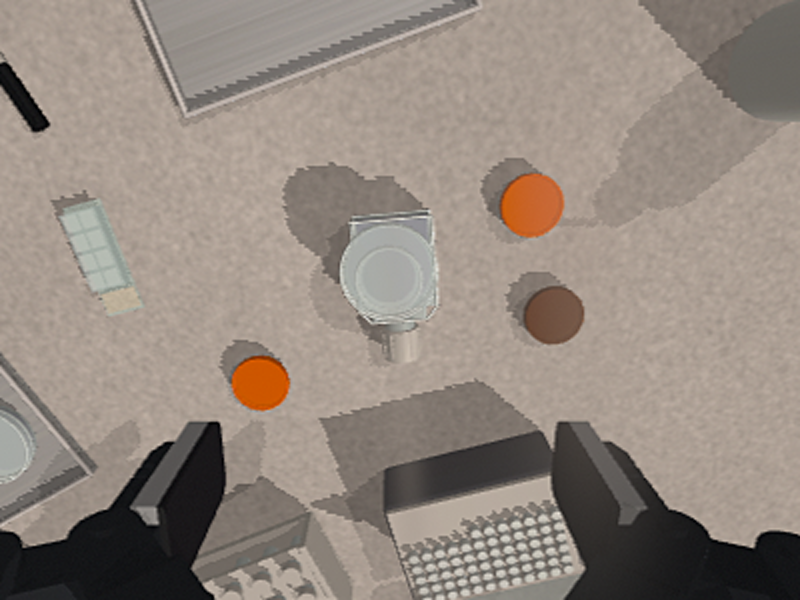

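Run:
```python
from h import *
p=viewer.camera_params('wrist')
f=lambda u,v,z: ray(p,(u/2+120-.25,v/2+40-.25),z)
print('small',f(389,276.5,52.5).round(1),'med',f(389,272,40).round(1))
a=f(391,215,27);c=f(402,361,20);c2=f(402,330,20);print(a.round(1),c.round(1),c2.round(1))
for q in(c,c2): print(np.degrees(np.arctan2(q[1]-a[1],q[0]-a[0])))
print(f(350,218,27).round(1),f(432,212,27).round(1),f(435,300,27).round(1))
d=f(432,212,27)-f(350,218,27);print(np.linalg.norm(d),np.degrees(np.arctan2(d[1],d[0]))-90)
s=ctrl.sense()['orientation'];print(np.degrees(np.arctan2(s[1,1],s[0,1]))-90)
```

```text
small [624.  177.9  52.5] med [624.3 177.8  40. ]
[594.6 190.7  27. ] [689.1 161.8  20. ] [668.5 169.7  20. ]
-17.0280402990169
-15.887650634973589
[587.2 166.9  27. ] [602.  214.5  27. ] [654.9 197.2  27. ]
49.90756268156263 -17.268541781623995
-21.424353886896156
```

Call:
{"fn": "arm_command", "kwargs": {"offset": [[2,0,-15],[0,0,-30],[0,0,-30],[0,0,-30],[0,0,-25],[0,0,-15],[0,0,0],[0,0,0]], "delta_rot": [[0,0,2.1],[0,0,2.1],[0,0,0],[0,0,0],[0,0,0],[0,0,0],[0,0,0],[0,0,0]], "gripper": 65}}

```text
time_s: 4.0
tcp_pos: [625.7, 176.9, 87.1]
orientation: [[-0.955, 0.297, 0.001], [0.297, 0.955, 0.0], [-0.001, 0.0, -1.0]]
force: [-0.3, -0.9, -0.2]
width: 0.761
```

Run:
```python
from h import *
im,p=look('wrist','w2.png'); s=ctrl.sense(); print(s['tcp_pos'].round(1),s['orientation'].round(3).tolist())
for n in ['small_mid','medium_mid']:
    r=viewer.mark_of('wrist',n)
    print(n,[(round(d['score'],2),w(p,d['centre']).round(1).tolist(),pix(p,w(p,d['centre'])).round().tolist()) for d in r[:2]])
cv2.imwrite('pics/w2b.png',cv2.resize(im[100:400,120:520],None,fx=2,fy=2,interpolation=cv2.INTER_CUBIC))
```

```text
[626.5 176.9  87.9] [[-0.955, 0.298, 0.003], [0.298, 0.955, 0.0], [-0.002, 0.001, -1.0]]
small_mid [(0.94, [696.6, 264.1, 5.0], [432.0, 249.0]), (0.8, [628.9, 173.1, 47.1], [310.0, 230.0])]
medium_mid []
```

View pics/w2b.png

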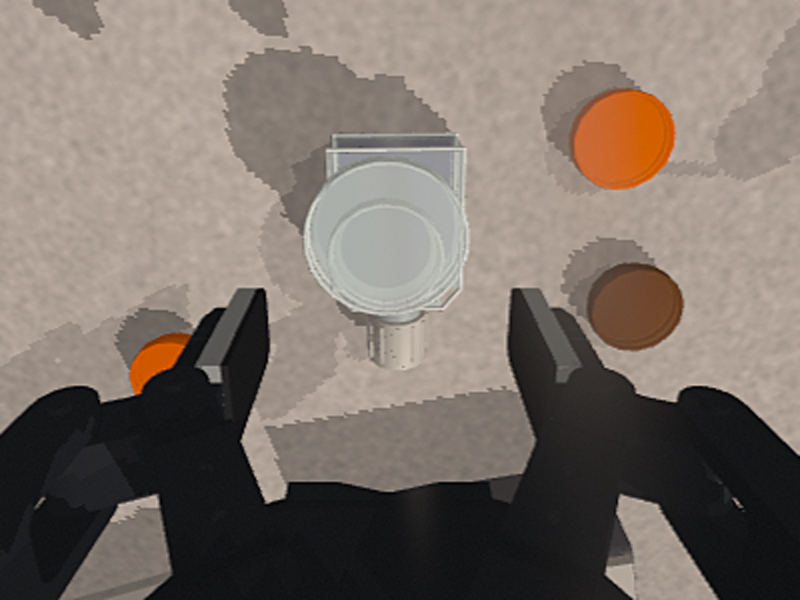

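Run:
```python
from h import *
p=viewer.camera_params('wrist')
f=lambda u,v,z: ray(p,(u/2+120-.25,v/2+100-.25),z)
print('small',f(386,248,54).round(1),'med',f(386.5,236,42).round(1))
l,r=f(329,248,54),f(443,248,54);print(np.linalg.norm(l-r));print(np.linalg.norm(f(386,202,54)-f(386,294,54)))
l,r=f(305,236,42),f(468,236,42);print(np.linalg.norm(l-r))
a=f(335,149,27);b=f(466,149,27);d=b-a;print(a,b,np.linalg.norm(d),np.degrees(np.arctan2(d[1],d[0]))-90)
m=(a+b)/2;t=np.radians(-17.2);print('flask',m+48*np.array([np.cos(t),np.sin(t),0]))
s=ctrl.sense();print(s['tcp_pos'],s['force'])
```

```text
small [624.  177.3  54. ] med [624.6 177.3  42. ]
38.49039256307125
33.725091109176226
58.347917153172034
[591.88040066 167.69400564  27.        ] [606.24173773 213.65605811  27.        ] 48.153486570598616 -17.351975473385266
flask [644.91443058 176.48104547  27.        ]
[626.92697808 176.79337745  88.37375723] [-0.09022685  0.60770012  1.43401877]
```

Call:
{"fn": "arm_command", "kwargs": {"offset": [[-1,0,-15],[0,0,-15],[0,0,-8],[0,0,-3],[0,0,0],[0,0,0]], "delta_rot": [[0,0,0],[0,0,0],[0,0,0],[0,0,0],[0,0,0],[0,0,0]], "gripper": 55}}

```text
time_s: 4.75
tcp_pos: [624.6, 176.4, 45.3]
orientation: [[-0.955, 0.298, 0.0], [0.298, 0.955, 0.0], [-0.0, 0.0, -1.0]]
force: [1.6, -0.4, 1.2]
width: 0.645
```

Run:
```python
from h import *
im,p=look('wrist'); s=ctrl.sense(); print(s['tcp_pos'].round(1),s['force'].round(1),s['width'])
s2,p2=look('side')
cv2.imwrite('pics/g1.png',np.hstack([cv2.resize(im[200:400,220:420],None,fx=2,fy=2),cv2.resize(s2[190:290,220:320],(400,400),interpolation=cv2.INTER_CUBIC)]))
```

```text
[624.8 176.4  45.7] [ 0.1  0.2 -0.2] 0.6507848210017375
```

View pics/g1.png

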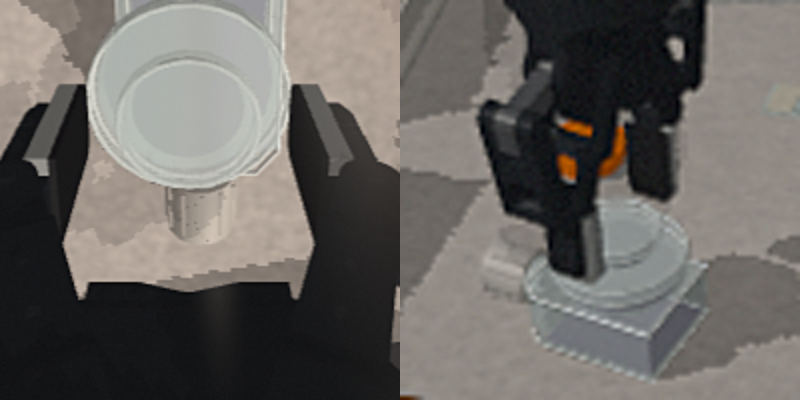

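The fingers straddle the small dish, with the tips just above the large lid. I'll close gently.

Call:
{"fn": "arm_command", "kwargs": {"offset": [[0,0,0],[0,0,0],[0,0,0],[0,0,0],[0,0,0],[0,0,0]], "delta_rot": [[0,0,0],[0,0,0],[0,0,0],[0,0,0],[0,0,0],[0,0,0]], "gripper": 30, "force": 20}}

```text
time_s: 5.45
tcp_pos: [625.1, 176.5, 46.1]
orientation: [[-0.955, 0.298, 0.001], [0.298, 0.955, 0.0], [-0.001, 0.001, -1.0]]
force: [0.2, 0.8, 5.4]
width: 0.453
```

Call:
{"fn": "arm_command", "kwargs": {"offset": [[0,0,3],[0,0,8],[0,0,20],[0,0,25],[0,0,15],[0,0,0],[0,0,0]], "delta_rot": [[0,0,0],[0,0,0],[0,0,0],[0,0,0],[0,0,0],[0,0,0],[0,0,0]]}}

```text
time_s: 6.15
tcp_pos: [624.2, 176.4, 116.1]
orientation: [[-0.955, 0.298, -0.0], [0.298, 0.955, 0.0], [0.0, 0.0, -1.0]]
force: [-1.3, -1.2, -0.8]
width: 0.45
```

Run:
```python
from h import *
im,p=look('wrist'); s=ctrl.sense(); print(s['tcp_pos'].round(1),s['force'].round(1),s['width']*85.4,s['qpos'].round(2))
s2,p2=look('side')
cv2.imwrite('pics/g2.png',np.hstack([cv2.resize(im[150:400,195:445],(500,500)),cv2.resize(s2[150:290,210:290],(286,500),interpolation=cv2.INTER_CUBIC)]))
for n in ['small_place','kept_small']:
    for c,q in(('wrist',p),('side',p2)):
        r=viewer.mark_of(c,n)
        print(c,n,[(round(d['score'],2),w(q,d['centre']).round(1).tolist()) for d in r[:2]])
```

```text
[623.6 176.2 115.3] [-0.3  0.8 -0.6] 38.736350521682134 [ 0.18  0.39 -0.12  1.06 -0.    0.48]
wrist small_place []
side small_place [(0.93, [437.3, 143.3, 5.6]), (0.52, [653.9, -236.7, 4.7])]
wrist kept_small []
side kept_small [(0.94, [439.2, 233.1, 3.3])]
```

View pics/g2.png

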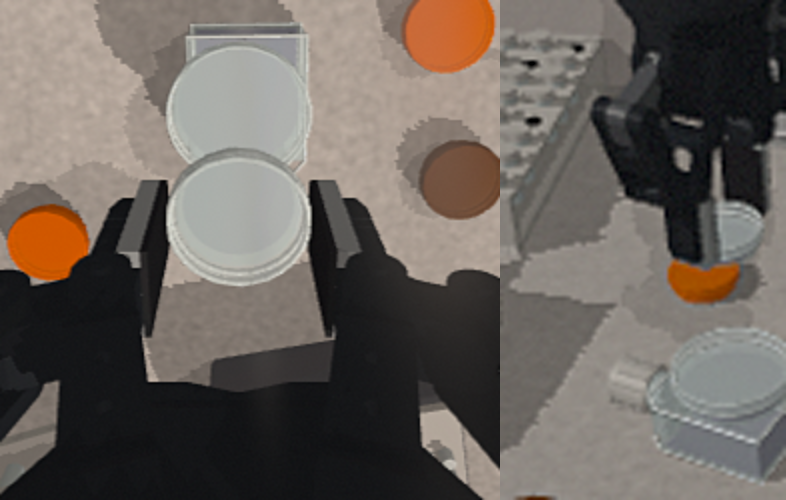

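Small dish is held level (px 240,215 in the left crop), and the large dish and flask haven't moved. Next is the small tray.

Call:
{"fn": "arm_command", "kwargs": {"offset": [[-12,-2,0],[-25,-4,0],[-30,-6,0],[-30,-6,0],[-30,-6,0],[-30,-5,0],[-20,-3,0],[-10,-1,0],[0,0,0],[0,0,0]], "delta_rot": [[0,0,2.2],[0,0,3],[0,0,3],[0,0,3],[0,0,3],[0,0,3],[0,0,0],[0,0,0],[0,0,0],[0,0,0]]}}

```text
time_s: 7.45
tcp_pos: [438.7, 143.6, 116.6]
orientation: [[-1.0, 0.002, 0.002], [0.002, 1.0, 0.0], [-0.002, 0.0, -1.0]]
force: [0.3, -0.1, 0.1]
width: 0.449
```

Run:
```python
from h import *
im,p=look('wrist','t1.png'); s=ctrl.sense(); print(s['tcp_pos'].round(1),s['force'].round(1),s['width']*85.4,s['orientation'].round(3).tolist())
for n in ['small_place','kept_small']:
        r=viewer.mark_of('wrist',n)
        print(n,[(round(d['score'],2),w(p,d['centre']).round(1).tolist()) for d in r[:2]])
```

```text
[439.  143.7 116.7] [ 0.6  0.3 -1.3] 38.681395446849656 [[-1.0, 0.002, 0.002], [0.002, 1.0, 0.0], [-0.002, 0.0, -1.0]]
small_place [(0.66, [434.2, 148.8, -1.5])]
kept_small [(0.47, [446.9, -123.4, -0.4])]
```

View pics/t1.png

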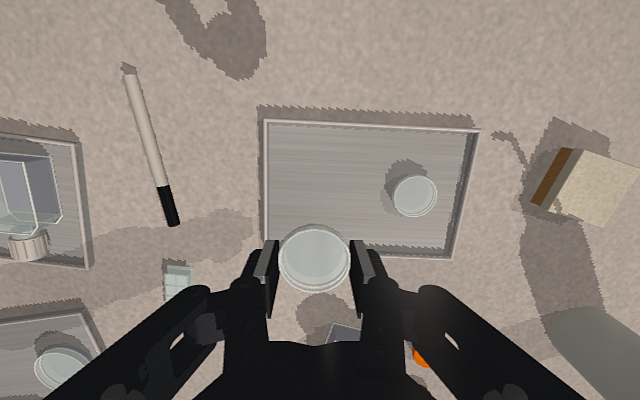

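Run:
```python
from h import *
p=viewer.camera_params('wrist')
A,B,C,L=[ray(p,u,9) for u in((264,120),(479,130.5),(451,258),(262.5,235))]
print(A,B,C,L,np.linalg.norm(B-A),np.linalg.norm(C-B))
print('yaw',np.degrees(np.arctan2(B[1]-A[1],B[0]-A[0]))-90,np.degrees(np.arctan2(C[1]-B[1],C[0]-B[0])))
mid=(A+C)/2; yv=(B-A)/np.linalg.norm(B-A); print('mid',mid,'place',mid-46*yv,'kept',ray(p,(416,194),15))
```

```text
[371.75026462 101.8097626    9.        ] [380.9424177  286.24238283   9.        ] [504.82272656 280.2979593    9.        ] [479.14900215  94.28331864   9.        ] 184.66154738359813 124.0228490752944
yaw -2.853270387952321 -2.7472431364866043
mid [438.28649559 191.05386095   9.        ] place [435.99669    145.11088771   9.        ] kept [436.14868792 235.97927915  15.        ]
```

Call:
{"fn": "arm_command", "kwargs": {"offset": [[-2.5,1,-12],[0,0,-25],[0,0,-25],[0,0,-22],[0,0,-13],[0,0,-6],[0,0,-3],[0,0,-1],[0,0,0],[0,0,0],[0,0,-1],[0,0,0]], "delta_rot": [[0,0,-2.8],[0,0,0],[0,0,0],[0,0,0],[0,0,0],[0,0,0],[0,0,0],[0,0,0],[0,0,0],[0,0,0],[0,0,0],[0,0,0]]}}

```text
time_s: 8.8
tcp_pos: [435.1, 144.4, 8.6]
orientation: [[-0.999, 0.051, 0.001], [0.051, 0.999, 0.0], [-0.001, 0.0, -1.0]]
force: [-0.4, -1.0, 0.2]
width: 0.449
```

Call:
{"fn": "arm_command", "kwargs": {"offset": [[0,0,-1],[0,0,0],[0,0,0]], "delta_rot": [[0,0,0],[0,0,0],[0,0,0]]}}

```text
time_s: 9.1
tcp_pos: [434.8, 144.4, 7.3]
orientation: [[-0.999, 0.051, -0.0], [0.051, 0.999, -0.0], [0.0, -0.0, -1.0]]
force: [0.6, -1.0, -0.4]
width: 0.449
```

Call:
{"fn": "arm_command", "kwargs": {"offset": [[0.5,0,-0.7],[0,0,0],[0,0,0]], "delta_rot": [[0,0,0],[0,0,0],[0,0,0]]}}

```text
time_s: 9.4
tcp_pos: [435.0, 144.4, 7.0]
orientation: [[-0.999, 0.051, -0.001], [0.051, 0.999, -0.0], [0.001, -0.0, -1.0]]
force: [-3.3, -0.0, 6.1]
width: 0.451
```

Run:
```python
from h import *
s2,p2=look('side'); s=ctrl.sense(); print(s['tcp_pos'].round(1),s['force'].round(1))
cv2.imwrite('pics/pl1.png',cv2.resize(s2[230:330,330:430],(600,600),interpolation=cv2.INTER_CUBIC))
```

```text
[435.  144.4   7.1] [-2.6 -0.7  6. ]
```

View pics/pl1.png

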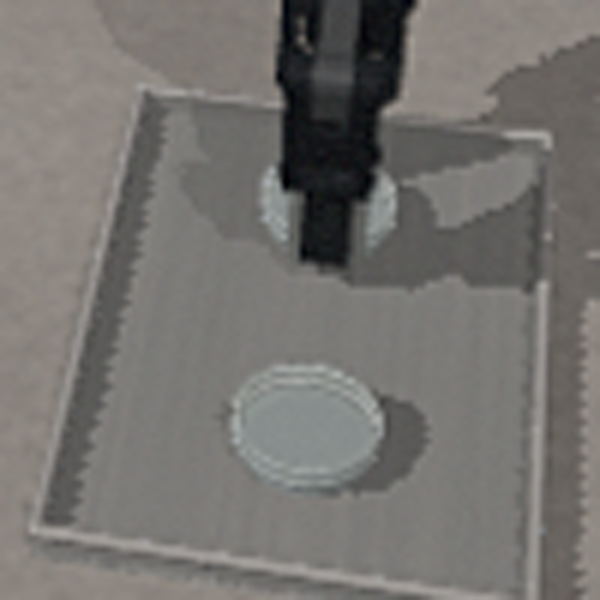

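Contact shows as 6 N, with the dish on the tray floor. I'll release and rise.

Call:
{"fn": "arm_command", "kwargs": {"offset": [[0,0,0.3],[0,0,0],[0,0,0],[0,0,0],[0,0,0]], "delta_rot": [[0,0,0],[0,0,0],[0,0,0],[0,0,0],[0,0,0]], "gripper": 52}}

```text
time_s: 9.95
tcp_pos: [435.3, 144.4, 6.8]
orientation: [[-0.999, 0.051, -0.0], [0.051, 0.999, -0.0], [0.0, -0.0, -1.0]]
force: [-0.5, -0.1, -0.6]
width: 0.608
```

Call:
{"fn": "arm_command", "kwargs": {"offset": [[0,0,5],[0,0,15],[0,0,30],[0,0,35],[20,4,25],[30,6,0],[35,6,0],[35,6,0],[30,6,0],[25,4,0],[11,1,0],[0,0,0]], "delta_rot": [[0,0,0],[0,0,0],[0,0,0],[0,0,0],[0,0,-2.4],[0,0,-3],[0,0,-3],[0,0,-3],[0,0,-3],[0,0,0],[0,0,0],[0,0,0]]}}

```text
time_s: 11.15
tcp_pos: [622.4, 177.4, 116.9]
orientation: [[-0.955, 0.298, 0.0], [0.298, 0.955, 0.0], [-0.0, 0.0, -1.0]]
force: [-0.5, -0.3, 0.0]
width: 0.61
```

Run:
```python
from h import *
im,p=look('wrist'); s=ctrl.sense(); print(s['tcp_pos'].round(1),s['force'].round(1),s['width']*85.4,s['orientation'].round(3).tolist())
s2,p2=look('side')
cv2.imwrite('pics/m1.png',np.hstack([cv2.resize(im[130:400,185:455],(540,540)),cv2.resize(s2[220:350,330:430],(260,338),interpolation=cv2.INTER_CUBIC).repeat(1,0)[:338].copy() if 0 else cv2.copyMakeBorder(cv2.resize(s2[230:330,330:430],(260,260)),0,280,0,0,0)]))
for c,q,n in (('wrist',p,'medium_mid'),('wrist',p,'flask_mid'),('side',p2,'small_mid'),('side',p2,'kept_small')):
        r=viewer.mark_of(c,n)
        print(c,n,[(round(d['score'],2),w(q,d['centre']).round(1).tolist()) for d in r[:4]])
```

```text
[620.9 177.2 116.7] [-0.5 -0.6 -0.7] 52.29905833047127 [[-0.955, 0.298, -0.001], [0.298, 0.955, -0.0], [0.001, -0.001, -1.0]]
wrist medium_mid [(0.56, [625.0, 179.0, 36.7])]
wrist flask_mid []
side small_mid [(0.73, [620.7, 275.4, 6.0]), (0.69, [436.0, 145.0, 7.0]), (0.68, [701.7, 267.9, 5.1]), (0.58, [673.7, 61.6, 7.6])]
side kept_small [(0.98, [441.1, 232.7, 4.4])]
```

View pics/m1.png

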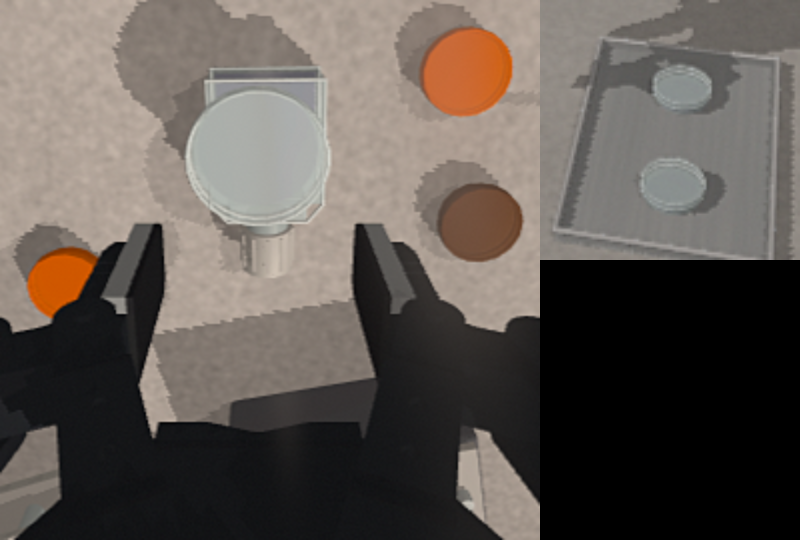

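Run:
```python
from h import *
p=viewer.camera_params('wrist');s=ctrl.sense();print(s['tcp_pos'])
f=lambda u,v,z: ray(p,(u/2+185-.25,v/2+130-.25),z)
print(f(258,154,42),np.linalg.norm(f(187,154,42)-f(329,154,42)))
a,b=f(208,80,27),f(326,80,27);t=np.radians(-17.2);print(np.linalg.norm(a-b),(a+b)/2+48*np.array([np.cos(t),np.sin(t),0]))
```

```text
[620.04648009 177.25584446 116.94455762]
[619.44608054 177.67799452  42.        ] 57.76695250942101
49.220411567416406 [640.26624263 175.22258519  27.        ]
```

Call:
{"fn": "arm_command", "kwargs": {"offset": [[-0.5,0.5,-10],[0,0,-25],[0,0,-25],[0,0,-17],[0,0,-9],[0,0,-4],[0,0,-1],[0,0,0],[0,0,0]], "delta_rot": [[0,0,0],[0,0,0],[0,0,0],[0,0,0],[0,0,0],[0,0,0],[0,0,0],[0,0,0],[0,0,0]], "gripper": 74}}

```text
time_s: 12.35
tcp_pos: [621.9, 178.1, 27.0]
orientation: [[-0.955, 0.298, 0.002], [0.298, 0.955, 0.0], [-0.002, 0.001, -1.0]]
force: [0.9, 0.3, -0.1]
width: 0.864
```

Run:
```python
from h import *
im,p=look('wrist'); s=ctrl.sense(); print(s['tcp_pos'].round(1),s['force'].round(1),s['width']*85.4)
s2,p2=look('side')
cv2.imwrite('pics/m2.png',np.hstack([cv2.resize(im[200:400,220:420],None,fx=2,fy=2),cv2.resize(s2[200:300,220:320],(400,400),interpolation=cv2.INTER_CUBIC)]))
```

```text
[621.8 178.   27. ] [0.  0.  0.2] 73.81486485157055
```

View pics/m2.png

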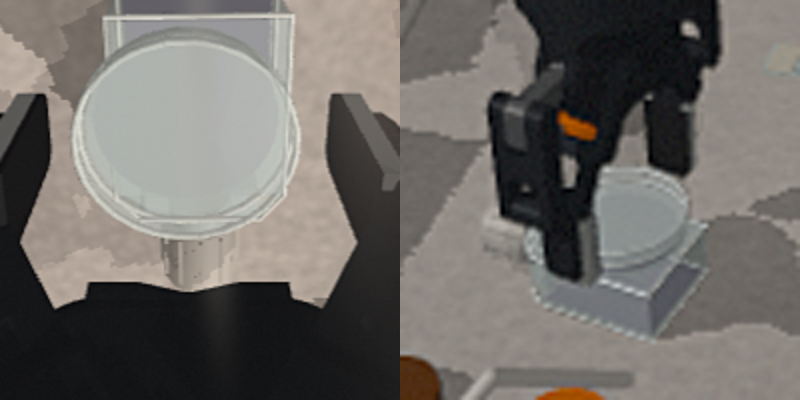

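Call:
{"fn": "arm_command", "kwargs": {"offset": [[0,0,-1.5],[0,0,0],[0,0,0],[0,0,0],[0,0,0],[0,0,0],[0,0,0]], "delta_rot": [[0,0,0],[0,0,0],[0,0,0],[0,0,0],[0,0,0],[0,0,0],[0,0,0]], "gripper": 50}}

```text
time_s: 13.15
tcp_pos: [621.5, 178.0, 25.1]
orientation: [[-0.955, 0.298, 0.001], [0.298, 0.955, 0.0], [-0.001, 0.001, -1.0]]
force: [0.1, 0.3, 5.8]
width: 0.686
```

Call:
{"fn": "arm_command", "kwargs": {"offset": [[0,0,3],[0,0,10],[0,0,25],[0,0,30],[0,0,20],[0,0,0],[0,0,0]], "delta_rot": [[0,0,0],[0,0,0],[0,0,0],[0,0,0],[0,0,0],[0,0,0],[0,0,0]]}}

```text
time_s: 13.85
tcp_pos: [620.8, 177.9, 112.5]
orientation: [[-0.955, 0.298, 0.0], [0.298, 0.955, 0.0], [-0.0, 0.0, -1.0]]
force: [-0.3, 0.1, -0.9]
width: 0.688
```

Run:
```python
from h import *
im,p=look('wrist'); s=ctrl.sense(); print(s['tcp_pos'].round(1),s['force'].round(1),s['width']*85.4,s['qpos'].round(2))
s2,p2=look('side')
cv2.imwrite('pics/m3.png',np.hstack([cv2.resize(im[150:400,195:445],(500,500)),cv2.resize(s2[150:290,210:290],(286,500),interpolation=cv2.INTER_CUBIC)]))
for n in ['medium_place','kept_medium','flask_mid','flask_place','kept_flask']:
        r=viewer.mark_of('side',n)
        print(n,[(round(d['score'],2),w(p2,d['centre']).round(1).tolist()) for d in r[:2]])
```

```text
[619.9 177.7 111.4] [ 0.1 -0.1 -0.6] 59.161588203185644 [ 0.18  0.39 -0.13  1.05  0.    0.48]
medium_place [(0.83, [655.7, -234.6, 7.2])]
kept_medium [(0.54, [643.5, -139.9, 6.3])]
flask_mid [(0.68, [642.7, 173.2, 9.5])]
flask_place [(0.64, [435.9, -216.0, 3.5])]
kept_flask [(0.56, [449.4, -120.9, -0.9])]
```

View pics/m3.png

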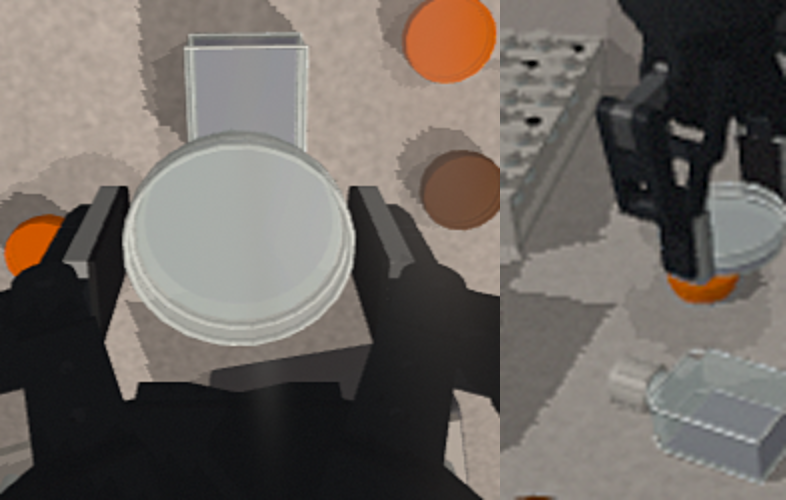

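Large dish is held level. I'll swing to its tray and turn the jaws along the tray's x, because there is more room to the rim in that direction.

Call:
{"fn": "arm_command", "kwargs": {"offset": [[1,-12,0],[2,-26,0],[3,-38,0],[3,-42,0],[4,-42,0],[4,-42,0],[4,-42,0],[4,-42,0],[4,-42,0],[3,-40,0],[2,-30,0],[0,-15,0]], "delta_rot": [[0,0,-4],[0,0,-7],[0,0,-7],[0,0,-7],[0,0,-7],[0,0,-7],[0,0,-7],[0,0,-7],[0,0,-7],[0,0,-4.3],[0,0,-3],[0,0,0]]}}

```text
time_s: 15.4
tcp_pos: [654.9, -238.0, 112.0]
orientation: [[-0.091, 0.996, 0.0], [0.996, 0.091, -0.0], [-0.0, 0.0, -1.0]]
force: [-0.3, 0.4, -0.9]
width: 0.691
```

Call:
{"fn": "arm_command", "kwargs": {"offset": [[0,0,0],[0,0,0],[0,0,0]], "delta_rot": [[0,0,0],[0,0,0],[0,0,0]]}}

```text
time_s: 15.7
tcp_pos: [654.6, -233.2, 112.2]
orientation: [[-0.096, 0.995, -0.001], [0.995, 0.096, 0.001], [0.001, -0.001, -1.0]]
force: [-0.2, 0.2, -0.3]
width: 0.688
```

Run:
```python
from h import *
im,p=look('wrist','t2.png'); s=ctrl.sense(); print(s['tcp_pos'].round(1),s['force'].round(1),s['width']*85.4,s['orientation'].round(3).tolist(),s['qpos'].round(2))
for n in ['medium_place','kept_medium','medium_mid']:
        r=viewer.mark_of('wrist',n)
        print(n,[(round(d['score'],2),w(p,d['centre']).round(1).tolist()) for d in r[:2]])
```

```text
[ 654.7 -233.2  112.3] [-0.  -0.7 -1.3] 59.172430273077026 [[-0.096, 0.995, -0.001], [0.995, 0.096, 0.001], [0.001, -0.001, -1.0]] [-0.44  0.47 -0.    1.1   0.    1.04]
medium_place [(0.75, [652.4, -229.8, 5.7])]
kept_medium [(0.84, [643.3, -140.0, 3.9])]
medium_mid [(0.78, [655.2, -236.4, 126.8])]
```

View pics/t2.png

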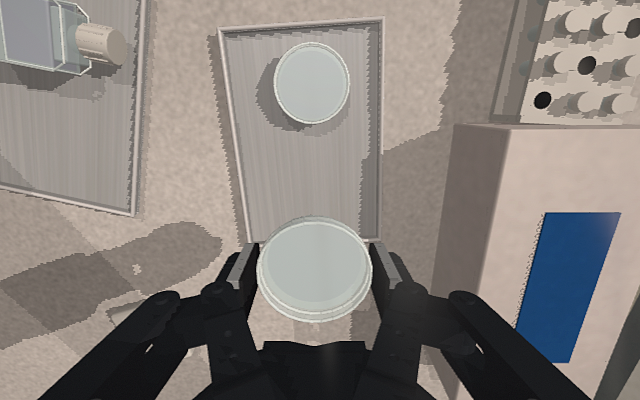

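Run:
```python
from h import *
p=viewer.camera_params('wrist');s=ctrl.sense();print(s['tcp_pos'])
A,B,C,D=[ray(p,u,9) for u in((219,29),(383.5,18),(381,241),(246.5,243))]
print(A,B,C,D);n=np.linalg.norm
for a,b in((A,B),(B,C),(C,D),(D,A)): print(n(a-b),np.degrees(np.arctan2(*(b-a)[1::-1]))%180)
m=(A+B+C+D)/4;print('mid',m,'kept',ray(p,(312,83),18))
for u in((434,270),(433,330)):print(ray(p,u,0))
for u in((455,125),(430,300)):print(ray(p,u,60))
```

```text
[ 654.9549746  -233.76693401  112.51610534]
[ 569.84320637 -106.44439561    9.        ] [693.75364734 -87.23434722   9.        ] [ 723.11726096 -271.73854772    9.        ] [ 594.91313189 -286.1975059     9.        ]
125.39068283150515 8.812507577559257
186.8261807305848 99.0427152305238
129.01689881966115 6.434671135932263
181.49292499826373 97.93974993378428
mid [ 645.40681164 -187.90369911    9.        ] kept [ 644.31775455 -138.51797463   18.        ]
[ 785.63318317 -303.38403063    0.        ]
[ 801.6693678 -378.5266262    0.       ]
[ 742.2619782  -158.25664554   60.        ]
[ 756.25623632 -296.4197637    60.        ]
```

Run:
```python
from h import *
p=viewer.camera_params('wrist');s=ctrl.sense();t=s['tcp_pos'];print(t)
im=cv2.imread('pics/t2.png')
for v in(262,265,268): c=ray(p,(314.5,v),t[2]+17);print(c-t)
print(np.linalg.norm(ray(p,(257,265),t[2]+17)-ray(p,(372,265),t[2]+17)),np.linalg.norm(ray(p,(314.5,216),t[2]+17)-ray(p,(314.5,312),t[2]+17)))
```

```text
[ 654.9549746  -233.76693401  112.51610534]
[-0.09141947  4.45259621 17.        ]
[ 0.07331678  2.74485418 17.        ]
[ 0.23927398  1.02445528 17.        ]
57.983805514048335 55.160748385766425
```

Call:
{"fn": "arm_command", "kwargs": {"offset": [[-2.3,-0.5,-12],[0,0,-25],[0,0,-25],[0,0,-22],[0,0,-12],[0,0,-6],[0,0,-3],[0,0,-2],[0,0,0],[0,0,0],[0,0,-1],[0,0,0]], "delta_rot": [[0,0,3],[0,0,0],[0,0,0],[0,0,0],[0,0,0],[0,0,0],[0,0,0],[0,0,0],[0,0,0],[0,0,0],[0,0,0],[0,0,0]]}}

```text
time_s: 17.1
tcp_pos: [652.8, -235.7, 4.7]
orientation: [[-0.146, 0.989, 0.0], [0.989, 0.146, -0.0], [-0.0, 0.0, -1.0]]
force: [0.7, -0.4, -0.2]
width: 0.689
```

Call:
{"fn": "arm_command", "kwargs": {"offset": [[0,0,-0.8],[0,0,0],[0,0,0]], "delta_rot": [[0,0,0],[0,0,0],[0,0,0]]}}

```text
time_s: 17.4
tcp_pos: [652.5, -235.6, 3.5]
orientation: [[-0.146, 0.989, -0.0], [0.989, 0.146, 0.0], [0.0, -0.0, -1.0]]
force: [-0.2, 0.5, 0.1]
width: 0.682
```

Call:
{"fn": "arm_command", "kwargs": {"offset": [[0,1.2,-0.8],[0,0,0],[0,0,0]], "delta_rot": [[0,0,0],[0,0,0],[0,0,0]]}}

```text
time_s: 17.7
tcp_pos: [652.5, -234.3, 2.7]
orientation: [[-0.146, 0.989, -0.0], [0.989, 0.146, 0.0], [0.0, -0.0, -1.0]]
force: [0.3, -0.1, -0.6]
width: 0.683
```

Call:
{"fn": "arm_command", "kwargs": {"offset": [[0,0,-0.7],[0,0,0],[0,0,0]], "delta_rot": [[0,0,0],[0,0,0],[0,0,0]]}}

```text
time_s: 18.0
tcp_pos: [652.6, -234.4, 2.1]
orientation: [[-0.146, 0.989, -0.0], [0.989, 0.146, 0.0], [0.0, -0.0, -1.0]]
force: [-1.0, -0.2, -0.5]
width: 0.689
```

Call:
{"fn": "arm_command", "kwargs": {"offset": [[0,0,-0.6],[0,0,0],[0,0,0]], "delta_rot": [[0,0,0],[0,0,0],[0,0,0]]}}

```text
time_s: 18.3
tcp_pos: [652.6, -234.5, 1.5]
orientation: [[-0.146, 0.989, -0.0], [0.989, 0.146, -0.0], [-0.0, -0.0, -1.0]]
force: [0.4, -0.4, 0.2]
width: 0.686
```

Call:
{"fn": "arm_command", "kwargs": {"offset": [[0,0,-0.3],[0,0,0],[0,0,0]], "delta_rot": [[0,0,0],[0,0,0],[0,0,0]]}}

```text
time_s: 18.6
tcp_pos: [652.6, -234.4, 1.2]
orientation: [[-0.146, 0.989, 0.0], [0.989, 0.146, 0.0], [-0.0, 0.0, -1.0]]
force: [0.5, 0.2, -0.3]
width: 0.693
```

Call:
{"fn": "arm_command", "kwargs": {"offset": [[0,0,-0.5],[0,0,0],[0,0,0]], "delta_rot": [[0,0,0],[0,0,0],[0,0,0]]}}

```text
time_s: 18.9
tcp_pos: [652.6, -234.5, 1.1]
orientation: [[-0.145, 0.989, 0.0], [0.989, 0.145, -0.0], [-0.0, 0.0, -1.0]]
force: [-1.6, 0.7, 4.0]
width: 0.688
```

Contact at 4 N, so I'll release, rise and go back to the flask.

Call:
{"fn": "arm_command", "kwargs": {"offset": [[0,0,0.2],[0,0,0],[0,0,0],[0,0,0],[0,0,0],[0,0,0]], "delta_rot": [[0,0,0],[0,0,0],[0,0,0],[0,0,0],[0,0,0],[0,0,0]], "gripper": 71}}

```text
time_s: 19.5
tcp_pos: [652.6, -234.4, 0.8]
orientation: [[-0.146, 0.989, -0.0], [0.989, 0.146, 0.0], [0.0, -0.0, -1.0]]
force: [-0.9, -0.9, -0.7]
width: 0.829
```

Call:
{"fn": "arm_command", "kwargs": {"offset": [[0,0,5],[0,0,15],[0,0,30],[0,0,35],[0,10,25],[-2,25,0],[-2,35,0],[-2,40,0],[-2,42,0],[-2,42,0],[-2,42,0],[-2,42,0]], "delta_rot": [[0,0,0],[0,0,0],[0,0,0],[0,0,0],[0,0,3],[0,0,6],[0,0,7],[0,0,7],[0,0,7],[0,0,7],[0,0,7],[0,0,7]]}}

```text
time_s: 20.7
tcp_pos: [638.9, 45.2, 112.7]
orientation: [[-0.863, 0.505, 0.002], [0.505, 0.863, -0.0], [-0.002, 0.001, -1.0]]
force: [0.6, -0.0, 0.1]
width: 0.829
```

Call:
{"fn": "arm_command", "kwargs": {"offset": [[-2,42,0],[-2,40,0],[-2,30,0],[-1,15,0],[0,8,0],[0,0,0],[0,0,0]], "delta_rot": [[0,0,7],[0,0,5],[0,0,2],[0,0,0],[0,0,0],[0,0,0],[0,0,0]]}}

```text
time_s: 21.4
tcp_pos: [631.9, 177.4, 111.1]
orientation: [[-0.958, 0.288, 0.0], [0.288, 0.958, -0.001], [-0.0, -0.001, -1.0]]
force: [-0.3, 0.2, -0.8]
width: 0.834
```

Run:
```python
from h import *
im,p=look('wrist'); s=ctrl.sense(); print(s['tcp_pos'].round(1),s['force'].round(1),s['width']*85.4,s['orientation'].round(3).tolist())
s2,p2=look('side')
cv2.imwrite('pics/f1.png',np.hstack([cv2.resize(im[130:400,185:455],(540,540)),cv2.copyMakeBorder(cv2.resize(s2[140:240,260:360],(260,260)),0,280,0,0,0)]))
for c,q,n in (('wrist',p,'flask_mid'),('side',p2,'medium_mid'),('side',p2,'kept_medium')):
        r=viewer.mark_of(c,n)
        print(c,n,[(round(d['score'],2),w(q,d['centre']).round(1).tolist()) for d in r[:4]])
```

```text
[631.8 177.2 111. ] [-0.1 -0.5 -0.2] 70.60571666769627 [[-0.958, 0.288, -0.0], [0.288, 0.958, -0.001], [-0.0, -0.0, -1.0]]
wrist flask_mid [(0.9, [643.2, 173.8, 11.6])]
side medium_mid [(0.56, [654.2, -241.1, 9.0])]
side kept_medium [(0.87, [644.8, -139.9, 7.9])]
```

View pics/f1.png

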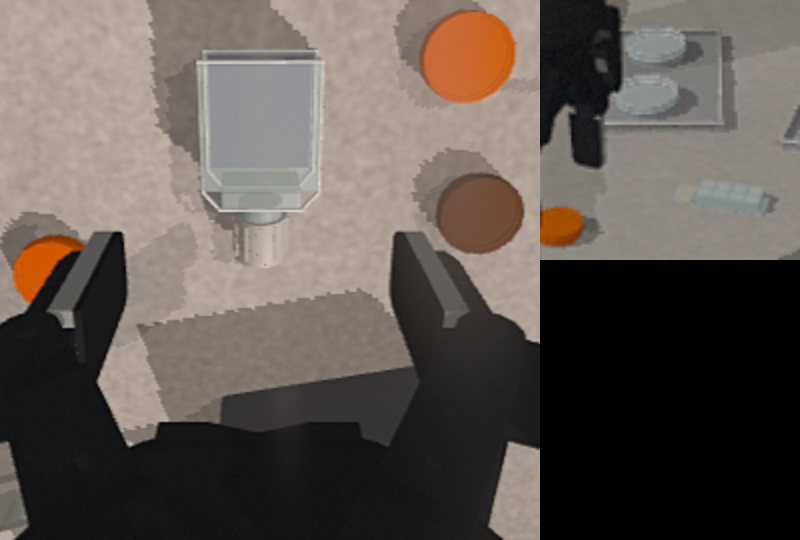

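Run:
```python
from h import *
p=viewer.camera_params('wrist');s=ctrl.sense();t=s['tcp_pos'];print(t)
f=lambda u,v,z: ray(p,(u/2+185-.25,v/2+130-.25),z)
a,b=f(196.5,62,27),f(324.5,60.5,27);d=b-a;print(np.linalg.norm(d),np.degrees(np.arctan2(d[1],d[0]))-90)
c,e=f(202,193,27),f(320,191,27);d2=e-c;print(np.linalg.norm(d2),np.degrees(np.arctan2(d2[1],d2[0]))-90)
m=(a+b)/2;m2=(c+e)/2;v=m2-m;print(np.linalg.norm(v),np.degrees(np.arctan2(v[1],v[0])))
cap=f(258,262,15);v=cap-m;print('cap',np.linalg.norm(v),np.degrees(np.arctan2(v[1],v[0])))
for yaw in(-16.5,-17.3):
  th=np.radians(yaw);u=np.array([np.cos(th),np.sin(th),0]);print('mid',m+48*u,'grip',m+38*u,'rel',m+38*u-t)
print(np.degrees(np.arctan2(s['orientation'][1,1],s['orientation'][0,1]))-90)
```

```text
[631.70835284 177.51328673 110.83507945]
51.458723800724336 -16.04740802804818
51.08147752153095 -15.672400822158053
57.07628650259941 -16.43718333452969
cap 99.17482513044503 -17.306968472944043
mid [642.60441904 175.73877285  27.        ] grip [633.0162217  178.57892629  27.        ] rel [  1.30786886   1.06563956 -83.83507945]
mid [642.40959015 175.09751544  27.        ] grip [632.86198215 178.07126418  27.        ] rel [  1.15362931   0.55797745 -83.83507945]
-16.719320391858318
```

Call:
{"fn": "arm_command", "kwargs": {"offset": [[1.2,0.8,-12],[0,0,-25],[0,0,-25],[0,0,-20],[0,0,-12],[0,0,-6],[0,0,-3],[0,0,0],[0,0,0]], "delta_rot": [[0,0,0],[0,0,0],[0,0,0],[0,0,0],[0,0,0],[0,0,0],[0,0,0],[0,0,0],[0,0,0]]}}

```text
time_s: 22.55
tcp_pos: [633.8, 179.6, 9.0]
orientation: [[-0.958, 0.286, 0.002], [0.286, 0.958, 0.0], [-0.002, 0.001, -1.0]]
force: [-0.3, -0.7, 0.4]
width: 0.829
```

Call:
{"fn": "arm_command", "kwargs": {"offset": [[0,0,0],[0,0,0],[0,0,0],[0,0,0],[0,0,0],[0,0,0],[0,0,0]], "delta_rot": [[0,0,0],[0,0,0],[0,0,0],[0,0,0],[0,0,0],[0,0,0],[0,0,0]], "gripper": 42, "force": 25}}

```text
time_s: 23.25
tcp_pos: [633.8, 179.6, 9.0]
orientation: [[-0.958, 0.286, 0.002], [0.286, 0.958, 0.0], [-0.002, 0.001, -1.0]]
force: [-1.5, 0.5, 6.0]
width: 0.592
```

Call:
{"fn": "arm_command", "kwargs": {"offset": [[0,0,3],[0,0,10],[0,0,25],[0,0,30],[0,0,22],[0,0,10],[0,0,0],[0,0,0]], "delta_rot": [[0,0,0],[0,0,0],[0,0,0],[0,0,0],[0,0,0],[0,0,0],[0,0,0],[0,0,0]]}}

```text
time_s: 24.05
tcp_pos: [632.0, 179.2, 107.0]
orientation: [[-0.958, 0.286, -0.002], [0.286, 0.958, -0.0], [0.001, -0.001, -1.0]]
force: [-0.5, -0.0, -1.6]
width: 0.592
```

Run:
```python
from h import *
s=ctrl.sense(); print(s['tcp_pos'].round(1),s['force'].round(1),s['ft_torque'].round(2),s['width']*85.4,s['qpos'].round(2))
s2,p2=look('side'); im,p=look('wrist','f2.png')
for n in ['flask_place','kept_flask']:
        look('scene'); 
r=viewer.mark_of('wrist','flask_mid');print([(round(d['score'],2),w(p,d['centre']).round(1).tolist()) for d in r[:2]])
cv2.imwrite('pics/f2b.png',np.hstack([cv2.resize(im[130:400,185:455],(400,400)),cv2.resize(s2[180:280,220:320],(400,400),interpolation=cv2.INTER_CUBIC)]))
```

```text
[632.  179.2 107. ] [-0.5 -0.  -1.6] [-0.01 -0.05 -0.02] 50.55678048563789 [ 0.18  0.42 -0.1   1.05 -0.    0.47]
[(0.63, [640.5, 177.3, 112.5])]
```

View pics/f2b.png

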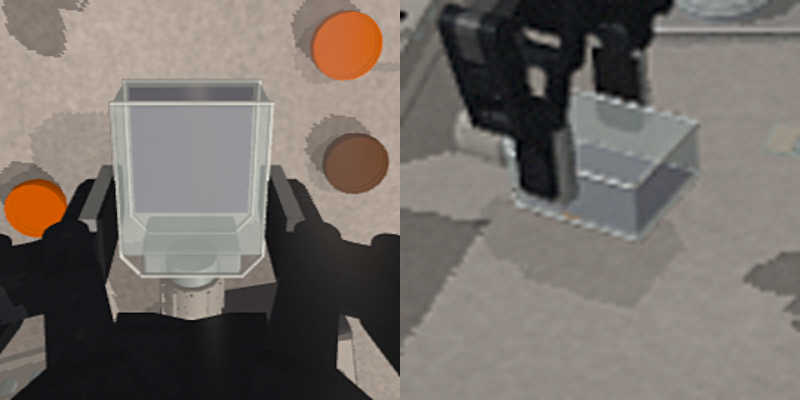

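Flask is gripped and level. Moving to its tray.

Call:
{"fn": "arm_command", "kwargs": {"offset": [[-6,-11,0],[-13,-25,0],[-19,-36,0],[-21,-40,0],[-21,-40,0],[-21,-40,0],[-21,-40,0],[-21,-40,0],[-21,-40,0],[-19,-36,0],[-14,-27,0],[-10,-18,0]], "delta_rot": [[0,0,0],[0,0,1],[0,0,1],[0,0,1],[0,0,1],[0,0,1],[0,0,1],[0,0,1],[0,0,0.7],[0,0,0],[0,0,0],[0,0,0]]}}

```text
time_s: 25.5
tcp_pos: [423.8, -215.6, 107.9]
orientation: [[-0.987, 0.158, -0.0], [0.158, 0.987, -0.001], [0.0, -0.001, -1.0]]
force: [0.6, 0.1, -0.2]
width: 0.591
```

Call:
{"fn": "arm_command", "kwargs": {"offset": [[0,0,0],[0,0,0],[0,0,0]], "delta_rot": [[0,0,0],[0,0,0],[0,0,0]]}}

```text
time_s: 25.8
tcp_pos: [425.7, -212.9, 107.8]
orientation: [[-0.988, 0.155, -0.0], [0.155, 0.988, 0.001], [0.0, 0.0, -1.0]]
force: [0.2, 0.2, -0.6]
width: 0.591
```

Run:
```python
from h import *
im,p=look('wrist','t3.png'); s=ctrl.sense(); print(s['tcp_pos'].round(1),s['force'].round(1),s['width']*85.4,s['orientation'].round(3).tolist(),s['qpos'].round(2))
for n in ['flask_place','kept_flask','flask_mid']:
        r=viewer.mark_of('wrist',n)
        print(n,[(round(d['score'],2),w(p,d['centre']).round(1).tolist()) for d in r[:2]])
cv2.imwrite('pics/t3b.png',cv2.resize(im[:300,120:520],None,fx=2,fy=2,interpolation=cv2.INTER_CUBIC))
```

```text
[ 425.9 -212.8  107.8] [-0.   0.2 -0.4] 50.32054875394484 [[-0.988, 0.154, -0.0], [0.154, 0.988, 0.0], [0.0, 0.0, -1.0]] [-0.6   0.12 -0.5   0.95  0.   -0.44]
flask_place []
kept_flask [(0.62, [445.3, -123.1, 0.9])]
flask_mid [(0.88, [436.4, -214.3, 114.3])]
```

View pics/t3b.png

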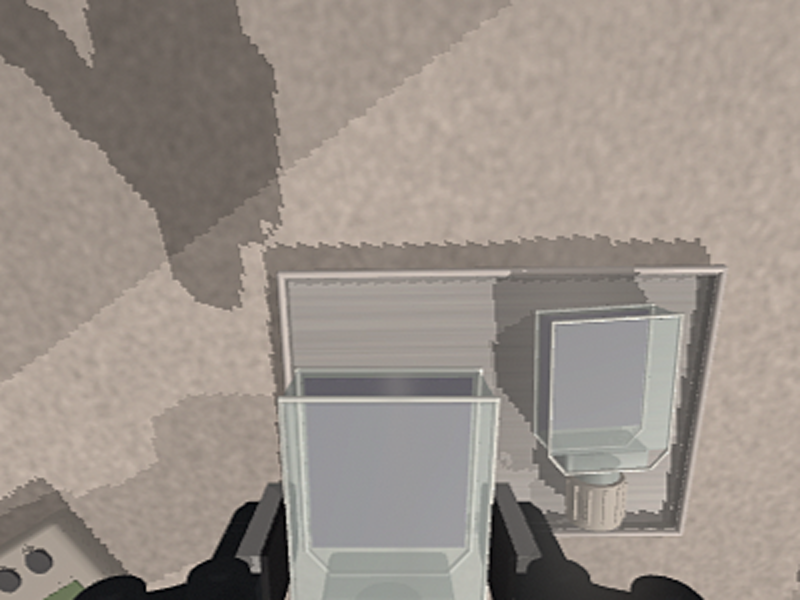

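Run:
```python
from h import *
p=viewer.camera_params('wrist');s=ctrl.sense();t=s['tcp_pos'];print(t)
f=lambda u,v,z: ray(p,(u/2+120-.25,v/2-.25),z)
an=lambda d:np.degrees(np.arctan2(d[1],d[0]));n=np.linalg.norm
A,B,C=f(280,274,9),f(724.5,268,9),f(683,534,9)
print(A,B,C,n(B-A),an(B-A)-90,n(C-B),an(C-B))
m=(A+C)/2;th=np.radians((an(B-A)-90+an(C-B))/2);y=np.array([-np.sin(th),np.cos(th),0]);print('place',m-46*y,'mid',m)
a,b=f(551,322,30),f(684,315,30);print('kept top back',n(a-b),an(b-a)-90)
a,b=f(535,311,3),f(655,306,3);print('kept bot back',n(a-b),an(b-a)-90)
k=(a+b)/2;cap=f(597,529,10);print('cap',n(cap-k),an(cap-k))
h=t[2]+18
a,b=f(279,400,h),f(499,400,h);print('held',n(a-b),an(b-a)-90,'back-tcp',(a+b)/2-t)
o=s['orientation'];print('tool',an(o[:2,1])-90)
```

```text
[ 426.11238065 -212.86381779  107.87083074]
[ 365.71461411 -248.79216309    9.        ] [391.7941399  -65.28730216   9.        ] [517.17702944 -81.90477499   9.        ] 185.34879457291524 -8.088650987755472 126.47928443599379 -7.54962985725377
place [ 435.18768105 -210.92078163    9.        ] mid [ 441.44582177 -165.34846904    9.        ]
kept top back 51.73749960918541 -5.798265135634992
kept bot back 52.170826035400744 -6.450431214548516
cap 105.93076755058439 -3.2340940018417266
held 50.92532879680936 -8.857184788768578 back-tcp [-37.00165819   6.28265188  18.        ]
tool -8.84281426991052
```

Call:
{"fn": "arm_command", "kwargs": {"offset": [[-1.2,2,-12],[0,0,-25],[0,0,-25],[0,0,-17],[0,0,-8],[0,0,-4],[0,0,-1.5],[0,0,0],[0,0,0],[0,0,-1],[0,0,0],[0,0,0]], "delta_rot": [[0,0,1.7],[0,0,0],[0,0,0],[0,0,0],[0,0,0],[0,0,0],[0,0,0],[0,0,0],[0,0,0],[0,0,0],[0,0,0],[0,0,0]]}}

```text
time_s: 27.2
tcp_pos: [424.8, -211.8, 14.7]
orientation: [[-0.992, 0.126, 0.0], [0.126, 0.992, -0.0], [-0.0, -0.0, -1.0]]
force: [0.5, -0.9, -0.4]
width: 0.592
```

Call:
{"fn": "arm_command", "kwargs": {"offset": [[0,0,-0.7],[0,0,0],[0,0,0]], "delta_rot": [[0,0,0],[0,0,0],[0,0,0]]}}

```text
time_s: 27.5
tcp_pos: [424.5, -211.6, 13.7]
orientation: [[-0.992, 0.126, -0.0], [0.126, 0.992, 0.0], [0.0, 0.0, -1.0]]
force: [-0.4, 0.2, 0.3]
width: 0.592
```

Call:
{"fn": "arm_command", "kwargs": {"offset": [[0.4,0.5,-0.7],[0,0,0],[0,0,0]], "delta_rot": [[0,0,0],[0,0,0],[0,0,0]]}}

```text
time_s: 27.8
tcp_pos: [425.0, -211.1, 13.0]
orientation: [[-0.992, 0.126, -0.0], [0.126, 0.992, 0.0], [0.0, 0.0, -1.0]]
force: [0.3, -0.2, -0.5]
width: 0.588
```

Call:
{"fn": "arm_command", "kwargs": {"offset": [[0,0,-0.5],[0,0,0],[0,0,0]], "delta_rot": [[0,0,0],[0,0,0],[0,0,0]]}}

```text
time_s: 28.1
tcp_pos: [425.0, -211.1, 12.5]
orientation: [[-0.992, 0.126, -0.0], [0.126, 0.992, 0.0], [0.0, 0.0, -1.0]]
force: [-0.3, -0.3, -1.0]
width: 0.589
```

Call:
{"fn": "arm_command", "kwargs": {"offset": [[0,0,-0.5],[0,0,0],[0,0,0]], "delta_rot": [[0,0,0],[0,0,0],[0,0,0]]}}

```text
time_s: 28.4
tcp_pos: [425.1, -211.2, 12.1]
orientation: [[-0.992, 0.126, 0.0], [0.126, 0.992, -0.0], [-0.0, -0.0, -1.0]]
force: [-0.4, -0.4, -0.4]
width: 0.593
```

Call:
{"fn": "arm_command", "kwargs": {"offset": [[0,0,-0.3],[0,0,0],[0,0,0]], "delta_rot": [[0,0,0],[0,0,0],[0,0,0]]}}

```text
time_s: 28.7
tcp_pos: [425.1, -211.2, 12.0]
orientation: [[-0.992, 0.126, 0.0], [0.126, 0.992, -0.0], [-0.0, -0.0, -1.0]]
force: [-1.7, 0.0, 4.7]
width: 0.591
```

Call:
{"fn": "arm_command", "kwargs": {"offset": [[0,0,0.2],[0,0,0],[0,0,0],[0,0,0],[0,0,0],[0,0,0]], "delta_rot": [[0,0,0],[0,0,0],[0,0,0],[0,0,0],[0,0,0],[0,0,0]], "gripper": 63}}

```text
time_s: 29.3
tcp_pos: [425.0, -211.1, 11.8]
orientation: [[-0.992, 0.126, -0.0], [0.126, 0.992, 0.0], [0.0, 0.0, -1.0]]
force: [-0.2, -0.0, -0.4]
width: 0.737
```

Call:
{"fn": "arm_command", "kwargs": {"offset": [[0,0,4],[0,0,12],[0,0,25],[0,0,35],[0,0,40],[0,0,40],[0,15,30],[0,30,0],[0,25,0],[0,10,0],[0,0,0],[0,0,0]], "delta_rot": [[0,0,0],[0,0,0],[0,0,0],[0,0,0],[0,0,0],[0,0,0],[0,0,0],[0,0,0],[0,0,0],[0,0,0],[0,0,0],[0,0,0]]}}

```text
time_s: 30.5
tcp_pos: [425.1, -131.6, 198.1]
orientation: [[-0.992, 0.126, 0.0], [0.126, 0.992, -0.001], [-0.001, -0.001, -1.0]]
force: [-1.2, -0.6, -0.8]
width: 0.738
```

Run:
```python
from h import *
im,p=look('wrist'); s2,p2=look('side')
cv2.imwrite('pics/end.png',np.hstack([cv2.resize(im[60:340,180:530],(500,400)),cv2.resize(s2[140:330,270:430],(300,400))]))
s=ctrl.sense();print(s['tcp_pos'].round(1),s['time_s'])
for c,q,n in (('wrist',p,'flask_mid'),('wrist',p,'kept_flask'),('side',p2,'flask_mid'),('side',p2,'kept_flask'),('side',p2,'medium_mid'),('side',p2,'kept_medium'),('side',p2,'small_mid'),('side',p2,'kept_small')):
        r=viewer.mark_of(c,n)
        print(c,n,[(round(d['score'],2),w(q,d['centre']).round(0).tolist()) for d in r[:4]])
```

```text
[ 425.1 -131.9  197.9] 30.6
wrist flask_mid [(0.92, [432.0, -213.0, 18.0])]
wrist kept_flask [(0.79, [447.0, -121.0, 2.0])]
side flask_mid [(0.8, [431.0, -218.0, 15.0])]
side kept_flask [(0.72, [451.0, -118.0, -3.0])]
side medium_mid []
side kept_medium [(0.86, [644.0, -139.0, 6.0]), (0.6, [439.0, 235.0, 5.0])]
side small_mid [(0.84, [437.0, 147.0, 8.0]), (0.66, [702.0, 265.0, 4.0]), (0.64, [621.0, 275.0, 6.0]), (0.5, [674.0, 62.0, 6.0])]
side kept_small [(0.72, [442.0, 233.0, 6.0])]
```

View pics/end.png

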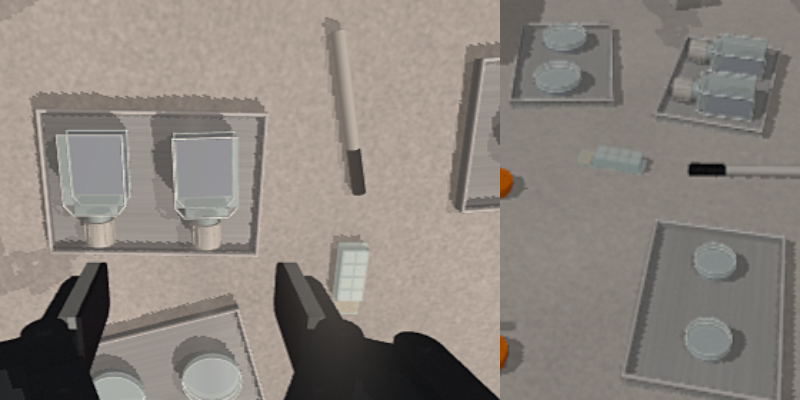

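The left half shows both flasks parallel in their tray (px 95,185 and 205,190). The right half shows two dishes in each of the other two trays, all flat. Handing in.

```bash
python3 -c "
from bench import job; print(job.close_job())"
```

```text
the job is handed in; nothing more can be done
None
```

I took the stack apart top down and set the small dish, large dish and flask in the middle of the empty half of their own trays. The flask lies alongside the one already there. I handed the job in at about 30.6 s of the 88 s allowed, with the arm clear of everything.

- **Setting down:** each vessel was lowered in steps until it touched the tray floor, with 4 to 6 N of contact, before I released it. None was dropped.
- **Final position:** the last pictures show all six vessels flat in their trays. The networks put the small dish and flask within about 2 to 6 mm of where I aimed them. The kept vessels are where they were, within the networks' error.
- **Checks that disagreed or missed:**
  - In the last side view the network did not find the large dish. An earlier view put it about 7 mm from target in y, while the gripper's own reading at release put it within about 1 mm.
  - My readings of the kept flask's yaw were about -6°, against -8° for its tray. I set the new flask at about -7°, so parallel to within about 1 to 2°.

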